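# Spring the retaining bar into the cheese rack

### The job

Fit the sprung retaining bar across the bench rack: press its sprung (long) pin against the taller steel end plate so that the bar gets in between the two end plates, lower it until it rests on both ledges, and ease it over, without letting the spring snap it across, so that both pins are fully home in their recesses; then let go. Work gently: never press or knock the bar on the rack with more than about 40 N, and leave the cheeses and the brush where they are.

Things in the scene. Friction and masses are not known exactly. Their poses are not given: they have to be found in the camera images.
- rack: Fixed bench rack (all sizes in mm). Origin on the table midway between its two grey steel end plates; y runs along the bar's place from the short plate (-y) to the tall one (+y), x to the back. Plywood base board: x -50 to 180, y +-168, 12 thick. Black outer uprights outside the plates (y 139 to 167 each side, x +-30): 200 high at +y, 125 at -y. A strut at x 24 joins the plates, its top 28 below the recess axis.
- tall_face (a point): On the inner face of the tall end plate, an upright plane 120 from the rack's middle, 60 wide in x. It has a recess 18 wide (centred on this point), 20 high (8 below to 12 above the recess axis, where the seated pin lies), 12 deep; the plate reaches 110 above that axis. The point is only at mid range: both plates are clamped at one height, NOT reported, recess axis 65 to 100 above the table.
- short_face (a point): On the inner face of the short end plate, opposite, 240 from the tall one: same recess but 15 deep, at the same (unreported) height; the plate reaches 35 above the recess axis. Below each recess a ledge 40 wide in x stands 28 out from the face, its top 11 below the recess axis: a bar resting on both ledges is at recess height. This point too is at mid range in height.
- bar_place (a point): Where the bar's origin lies when seated, but for the height, which is unreported (this point: mid range, 82.5; true 65 to 100). Seated: tube end against the short plate's face, bar origin 8 from the rack's middle towards the short plate, fixed pin 12 into its recess, sprung pin at the bottom of its recess, still pushed in by 4 with about 4 N.
- bar: Loose sprung bar (mm), 0.2 to 0.4 kg: aluminium square tube 22 x 22, 224 long, black collars at its ends (24 square, 10 long). Origin: middle of the tube, on its axis; y along the tube to the sprung pin, z up. Overall 268 with the pin free; the gap between the plates is 240. The fixed pin just clears the short plate with the sprung pin pushed in 28 on the tall face; at 32 the tube end hits it.
- sprung_tip (a point): Tip of the white slippery nylon pin at the bar's +y end (friction about 0.25), 12 dia., round-ended, standing 32 out when free, tip 144 from the bar's origin. It slides into the tube against a spring: 3 N starts it moving, then 0.25 N more per mm, 11 N when flush (32 travel). This point moves with the pin.
- fixed_tip (a point): Tip of the rigid steel pin at the bar's -y end, 12 dia., round-ended, standing 12 out, tip 124 from the bar's origin.
- battens_top (a point): Middle of the top of two fixed wooden battens that carry the bar at the start, its axis 31 above the table: each 100 long across the bar, 24 wide, 20 high, 85 either side of this point along the bar; nothing under the bar between them.
- wheel_in_rack: Small cheese wheel, 90 dia., 55 high, loose on the rack's base board about 120 behind the bar's place; leave alone. Origin: centre of its underside.
- wheel_behind: Small cheese, 90 dia., 80 high, loose on the table beyond the rack; leave alone. Origin: centre of its underside.
- brush: Rind brush lying on the table, 200 long, 20 thick, wooden handle; leave alone. Origin: its middle, on the table.

How it is judged (in metres and radians):
On the way:
1. the bar is held compressed between the two plates: sprung pin against the tall plate and pushed in at least about 26 mm (distance between sprung_tip and fixed_tip below 0.242 m and y of sprung_tip in the frame of rack between 0.116 and 0.1235 m and y of fixed_tip in the frame of rack between -0.1235 and -0.114 m and x of sprung_tip in the frame of rack between -0.03 and 0.03 m), for 0.2 s.
At the end, for the whole second after the job is handed in: The bar lies across the rack, let go and at rest, level and along the rack's y within 0.05 rad: sprung pin's tip at least 8 mm inside the tall plate's recess, fixed pin's tip at least 8.5 mm inside the short plate's recess, both within 6 mm of the recess axis sideways (y of sprung_tip in the frame of rack between 0.128 and 0.136 m and y of fixed_tip in the frame of rack between -0.136 and -0.1285 m and x of sprung_tip in the frame of rack between -0.006 and 0.006 m and x of fixed_tip in the frame of rack between -0.006 and 0.006 m and z of bar in the frame of rack between 0.058 and 0.107 m and angle between the y axis of bar and the y axis of rack, either way round below 0.05 rad and linear speed of bar below 0.02 m/s and angular speed of bar below 0.2 rad/s); the robot touches nothing.
It fails at once if the bar, down between the plates, snaps over at more than 0.3 m/s (linear speed of bar above 0.3 m/s and z of bar in the frame of rack below 0.115 m and x of bar in the frame of rack between -0.04 and 0.04 m and y of bar in the frame of rack between -0.04 and 0.02 m).
It fails at once if the bar presses or knocks on the rack with more than 60 N (contact force between bar and rack above 60 N).
It fails at once if a cheese or the brush is moved more than 20 mm (distance of any of wheel_in_rack, wheel_behind, brush from where it was at the start of the episode above 0.02 m).
It also fails if it takes over 72 s, if anything falls off the work surface, if the arm or the gripper's body presses on something with over 40 N, if the wrist force passes 120 N, or if a joint passes its speed limit or range.

### The arm

A 7-joint arm with a two-finger parallel gripper is mounted at the origin on the work surface. World frame = base frame: x ahead of the robot, y to its left, z up, the work surface at z = 0. Lengths are in m, angles in degrees, forces in N, time in s.
With the tool pointing down it reaches from about 0.425 to 0.825 m from the base axis. Payload 3.6 kg.
Tool frame: the origin (TCP) lies midway between the tips of the shut fingers; the grasp point (between the pads) lies behind it (grip_depth is the z of the grasp point in the tool frame, in m); z points along the fingers, y is the line along which they close (so a half turn about z gives the same grasp; the last joint's range is limited). The gripper opens to 85 mm and grips with 20 to 120 N. Pads are 22 mm wide; open, the fingers measure 114 mm over their backs; the gripper's body (76 mm by 85 mm) begins 54 mm behind the grasp point. The pads swing forward as they close: fully open they stand 13 mm farther back than shut.
Start: joints at [75.201, 35.231, -0.722, 81.555, 0.464, 63.22, -2.315], TCP at [0.149, -0.633, 0.231] pointing down, gripper open.
Joint ranges: [-178.69, 178.69], [-17.37, 117.87], [-77.05, 75.6], [15.02, 138.74], [-78.02, 258.01], [0.78, 113.62], [-162.83, 162.83]. Speed limits (degrees/s): [159.86, 159.86, 180, 180, 180, 180, 180].

### API

Orientations are given as a 3x3 rotation matrix whose columns are the frame's x, y, z axes.
In Python, from workcell import * gives the robot as it stands.
- The arm moves only by the tool jog_arm, never from a script. Its argument "plan" is a list of rows, each a list of 3 entries, a list of its own where there are three numbers: the turn, a rotation vector about the tool's x, y, z in rad, then the shift along the tool's x, y, z in mm, then the finger opening in mm, from 0 to 85.4. In form: [[[wx, wy, wz], [x, y, z], hand], ...]. A call has 1 to 20 rows; each row shifts and turns the commanded pose from where the row before left it, along the tool's axes as they then stand; what a row does not reach is not made up. A row lasts 1/12 s, in which the tool goes at most 41.7 mm and 7.16 degrees, less where a joint would pass 70% of its speed; a pose out of reach is approached as far as the arm can. A call with a gripper value outside its range is refused whole. The fingers move at their own pace and stop on an object; "force" is the grip in N (left out, the last holds). Time passes only in rows, so rows that do not move let the fingers close. It gives the time, the measured TCP pose, the force, the opening and the grip force at its end, in the units of the state.
- observe(): the state, without advancing time (a new reading comes with each control period).
- grab_frame(name): name is "scene" or "side" or "wrist"; returns the picture (400x640x3 uint8, red, green, blue); there is no depth.
- camera_model(name): a dict with "mtx" (3x3 intrinsics, pixels), "cam_to_world" (4x4, takes a point from camera to world coordinates). Camera axes: x right, y down, z forward; pixel columns grow to the right and rows downward; lengths in m; the calibration is good to about 2 mm. A picture is of the moment at which its call begins: read the wrist's pose just before it. camera_model takes no time and is no camera call; for the wrist camera it gives the pose at the moment of the call.
- job_done(): hands the job in; it is judged then, once.
Trained networks look in the newest picture that a camera, given by its name, has taken for a name from the list of things; names that differ only in an ending like _2 or _b are one class to them, and where a whole thing is asked for, a point or a joint stands for the part that bears it (a point fixed in the world has none). Each returns a list of dicts, best first, with "score" (0 to 1); they miss things now and then, are a little off and sometimes report something else, mostly with a low value. They report only what shows in the picture. A call takes as long as a camera call.
- find_in(camera, target): "box" ([left, top, width, height] as shares, 0 to 1, of the picture: columns of its width, rows of its height, round what is visible of it).
- mark_of(camera, target): "at" ([column, row] as shares, 0 to 1, of the picture: columns of its width, rows of its height: a listed point, or the origin of a listed thing).
The state is a dict: "t": time; "joints": joint angles; "qvel": joint speeds; "effort": joint torques, N m; "tcp_pos": TCP position; "ee_rot": TCP orientation; "ft_force": force on the tool from outside, world axes, zero at the start; "torque": the same for the moment, N m; "opening": finger opening in m; "finger_force": force on a finger pad.
Only numpy, scipy, OpenCV 4.12 (cv2) and the standard library are available. Lean on these libraries where they do the work, as an engineer would, in place of code of your own. Each camera call takes 0.05 s, during which the arm holds its last target. There are 200 camera calls.

## Working session

There is one attempt and no reset: what is moved stays moved. The work goes in short steps, Python scripts to look and compute and a tool call to move; the robot and the scene stay as the last step left them, time stands still between calls to the robot, and variables do not carry over. Pictures are saved under pics/ and viewed, at most 10 in all, crops included, and the job is handed in when it is done.

Besides the shell and the picture viewer there is one more tool, called as a command line: name --argument value ..., lists and objects as JSON in quotes. jog_arm: Moves the arm, as the interface text tells. Its arguments: {"type":"object","properties":{"plan":{"type":"array"},"force":{"type":"number"}},"required":["plan"]}

```bash
mkdir -p pics; ls
cat > h.py <<'E'
from workcell import *
import numpy as np, cv2
np.set_printoptions(precision=4,suppress=True)
def ray(cam,at,M=None):
    m=M or camera_model(cam);K=np.array(m["mtx"]);T=np.array(m["cam_to_world"])
    d=np.linalg.inv(K)@np.array([at[0]*640,at[1]*400,1.]);return T[:3,3],T[:3,:3]@d/np.linalg.norm(d)
def tri(rs):
    A=np.zeros((3,3));b=np.zeros(3)
    for o,d in rs:
        P=np.eye(3)-np.outer(d,d);A+=P;b+=P@o
    x=np.linalg.solve(A,b);return x,[np.linalg.norm((np.eye(3)-np.outer(d,d))@(x-o)) for o,d in rs]
def onz(r,z): o,d=r;return o+d*(z-o[2])/d[2]
def proj(cam,p):
    m=camera_model(cam);K=np.array(m["mtx"]);T=np.linalg.inv(np.array(m["cam_to_world"]))
    q=K@(T[:3,:3]@np.array(p)+T[:3,3]);return q[:2]/q[2]
def save(cam,fn):
    im=grab_frame(cam);cv2.imwrite("pics/"+fn,np.ascontiguousarray(im[:,:,::-1]));return im
E
python3 - <<'E'
from h import *
s=observe();print({k:s[k] for k in s})
import workcell;print([x for x in dir(workcell) if x[0]!='_'])
for c in ["scene","side"]:
    save(c,c+"0.png");print(c,np.array(camera_model(c)["mtx"]),np.array(camera_model(c)["cam_to_world"]))
for n in ["rack","tall_face","short_face","bar_place","bar","sprung_tip","fixed_tip","battens_top","wheel_in_rack","wheel_behind","brush"]:
    r=[]
    for c in ["scene","side"]:
        m=mark_of(c,n)
        if m: r.append(ray(c,m[0]["at"])); print(n,c,round(m[0]["score"],2),np.array(m[0]["at"])*[640,400])
    if len(r)==2: print("   ",*tri(r))
E
```

```text
pics
{'t': 0.0, 'joints': array([75.2012, 35.288 , -0.7214, 81.6396,  0.4655, 63.2206, -2.3148]), 'qvel': array([ 0.0071,  0.0395, -0.0749,  0.0273,  0.1154,  0.0951,  0.0303]), 'effort': array([ -0.0003, -46.9215,   0.2589, -17.1033,   0.0098,   0.0097,
         0.    ]), 'tcp_pos': array([ 0.1491, -0.6319,  0.2302]), 'ee_rot': array([[ 0.9732,  0.2298, -0.0007],
       [ 0.2298, -0.9732,  0.0025],
       [-0.0001, -0.0025, -1.    ]]), 'ft_force': array([-0.3006,  0.1095, -0.3586]), 'torque': array([ 0.0235, -0.0065,  0.0457]), 'finger_force': 0.0, 'opening': 0.0850009170883626}
['PlanningError', 'camera_model', 'find_in', 'grab_frame', 'grip_depth', 'job_done', 'mark_of', 'observe']
scene [[411.2411   0.     321.0275]
 [  0.     411.2411 205.9896]
 [  0.       0.       1.    ]] [[ 0.1578  0.8339 -0.5289  1.0583]
 [ 0.9874 -0.1395  0.0746 -0.072 ]
 [-0.0116 -0.534  -0.8454  0.8597]
 [ 0.      0.      0.      1.    ]]
side [[437.7493   0.     321.3865]
 [  0.     437.7493 198.0145]
 [  0.       0.       1.    ]] [[-0.7396 -0.4036  0.5387 -0.0013]
 [-0.6728  0.4199 -0.6091  0.6417]
 [
[... 1106 characters left out ...]
5)]
fixed_tip scene 0.74 [379.328 224.68 ]
fixed_tip side 0.9 [273.6  234.68]
    [0.6095 0.1239 0.0291] [np.float64(0.0032432817070599403), np.float64(0.003243281707059882)]
wheel_in_rack scene 0.75 [236.928 263.48 ]
wheel_in_rack side 0.7 [350.912 177.8  ]
    [ 0.6459 -0.2109  0.0158] [np.float64(0.004726720106890467), np.float64(0.004726720106890559)]
wheel_behind scene 0.73 [340.48 303.  ]
wheel_behind side 0.88 [263.808 200.2  ]
    [ 0.7694  0.0086 -0.0088] [np.float64(0.002116056619263112), np.float64(0.002116056619262812)]
brush scene 0.6 [320.32 157.8 ]
brush side 0.94 [380.224 270.88 ]
    [0.3678 0.0233 0.0013] [np.float64(0.003615872830749756), np.float64(0.0036158728307496804)]
```

View pics/scene0.png

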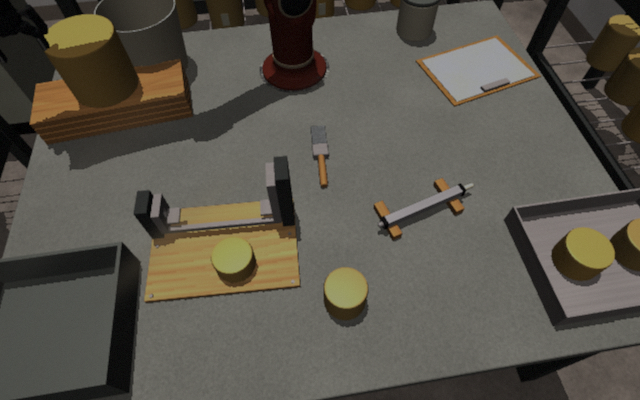

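View pics/side0.png

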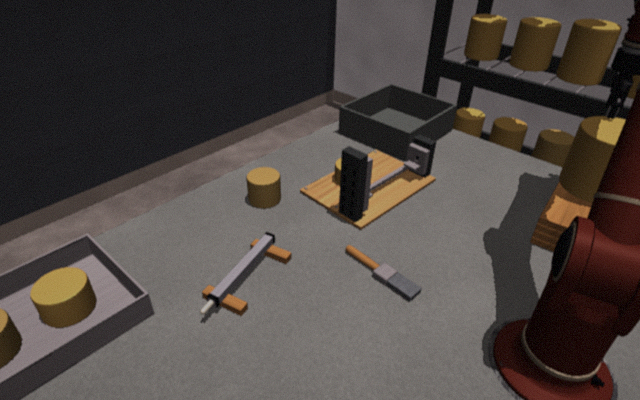

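```bash
python3 -c "
from h import *
print(grip_depth, grip_depth() if callable(grip_depth) else '')
a=np.array([.531,.3795]);b=np.array([.6095,.1239]);print(np.degrees(np.arctan2(*(a-b)[::-1])))
s=np.array([.5242,-.3581]);t=np.array([.5361,-.1185]);print(np.degrees(np.arctan2(*(t-s)[::-1])),np.linalg.norm(t-s))
for p in ['pics/scene0.png','pics/side0.png']: 
  pass
"
```

```text
-0.0187 
107.07279551899448
87.15667786134452 0.23989533134265034
```

The scene view shows the rack at left (tall plate near px (280,190), short plate near (150,212)) and the bar on its battens at (425,204), with the sprung pin at (473,181). The side view agrees. I'll move over the rack first to get a wrist view on the way to the bar.

```bash
cat >> h.py <<'E'
from scipy.linalg import fractional_matrix_power as fmp
from scipy.spatial.transform import Rotation as R
def down(yaw):
    a=np.radians(yaw);return np.array([[np.cos(a),np.sin(a),0],[np.sin(a),-np.cos(a),0],[0,0,-1.]])
def plan(pos,yaw,n,cur=None,p0=None):
    s=observe();T=np.eye(4);T[:3,:3]=s["ee_rot"] if cur is None else down(cur);T[:3,3]=s["tcp_pos"] if p0 is None else p0
    G=np.eye(4);G[:3,:3]=down(yaw);G[:3,3]=pos
    D=np.linalg.inv(T)@G;X=np.real(fmp(D,1/n));H=np.real(fmp(D,.5))
    print("n",n,"turn",R.from_matrix(X[:3,:3]).as_rotvec(),"mm",X[:3,3]*1e3,"mid",(T@H)[:3,3],"| total",D[:3,3]*1e3,R.from_matrix(D[:3,:3]).as_rotvec())
E
python3 - <<'E'
from h import *
plan([.47,-.24,.40],87.2,16)
m=camera_model("wrist");s=observe();T=np.array(m["cam_to_world"]);print(np.array(m["mtx"]),s["ee_rot"].T@T[:3,:3],s["ee_rot"].T@(T[:3,3]-s["tcp_pos"]))
E
```

```text
n 16 turn [-0.     -0.     -0.0806] mm [ 33.9401  -1.6755 -10.5434] mid [ 0.3753 -0.4899  0.3157] | total [ 402.2996 -308.412  -168.6879] [-0.     -0.     -1.2901]
[[300.0222   0.     323.0039]
 [  0.     300.0222 198.1178]
 [  0.       0.       1.    ]] [[-0.     -0.9657 -0.2597]
 [ 1.      0.0003 -0.0011]
 [ 0.0011 -0.2597  0.9657]] [ 0.0664 -0.0004 -0.1427]
```

jog_arm --plan '[[[0, 0, -0.0806], [33.9, -1.7, -10.5], 85], [[0, 0, -0.0806], [33.9, -1.7, -10.5], 85], [[0, 0, -0.0806], [33.9, -1.7, -10.5], 85], [[0, 0, -0.0806], [33.9, -1.7, -10.5], 85], [[0, 0, -0.0806], [33.9, -1.7, -10.5], 85], [[0, 0, -0.0806], [33.9, -1.7, -10.5], 85], [[0, 0, -0.0806], [33.9, -1.7, -10.5], 85], [[0, 0, -0.0806], [33.9, -1.7, -10.5], 85], [[0, 0, -0.0806], [33.9, -1.7, -10.5], 85], [[0, 0, -0.0806], [33.9, -1.7, -10.5], 85], [[0, 0, -0.0806], [33.9, -1.7, -10.5], 85], [[0, 0, -0.0806], [33.9, -1.7, -10.5], 85], [[0, 0, -0.0806], [33.9, -1.7, -10.5], 85], [[0, 0, -0.0806], [33.9, -1.7, -10.5], 85], [[0, 0, -0.0806], [33.9, -1.7, -10.5], 85], [[0, 0, -0.0806], [33.9, -1.7, -10.5], 85], [[0, 0, 0], [0, 0, 0], 85], [[0, 0, 0], [0, 0, 0], 85], [[0, 0, 0], [0, 0, 0], 85]]'

```text
t: 2.78
tcp_pos: [0.4691, -0.241, 0.3994]
ee_rot: [[0.051, 0.999, -0.0], [0.999, -0.051, -0.001], [-0.001, -0.0, -1.0]]
ft_force: [0.1, -1.1, -0.1]
opening: 0.0852
finger_force: 0.0
```

Run:
```python
from h import *
s=observe();print(s["tcp_pos"],s["ee_rot"],s["t"])
im=save("wrist","w1.png")
for n in ["rack","tall_face","short_face","bar_place"]:
    m=mark_of("wrist",n)
    for q in m[:1]: print(n,q["score"],np.array(q["at"])*[640,400],onz(ray("wrist",q["at"]),0 if n=="rack" else .0825))
plan([.5733,.2418,.15],107.1,15)
```

```text
[ 0.4691 -0.241   0.3994] [[ 0.0505  0.9987 -0.0003]
 [ 0.9987 -0.0505 -0.0012]
 [-0.0012 -0.0002 -1.    ]] 2.7833
rack 0.63 [359.232 153.08 ] [ 0.5337 -0.2404  0.    ]
tall_face 0.77 [366.4  68. ] [ 0.5372 -0.1109  0.0825]
short_face 0.77 [361.472 226.68 ] [ 0.5257 -0.3493  0.0825]
bar_place 0.93 [366.784 163.8  ] [ 0.5361 -0.2469  0.0825]
n 15 turn [-0.0001 -0.     -0.0234] mm [31.4017 10.5624 16.5794] mid [ 0.5423 -0.0044  0.2743] | total [487.9932  79.3706 248.7561] [-0.0011 -0.0005 -0.3504]
```

View pics/w1.png

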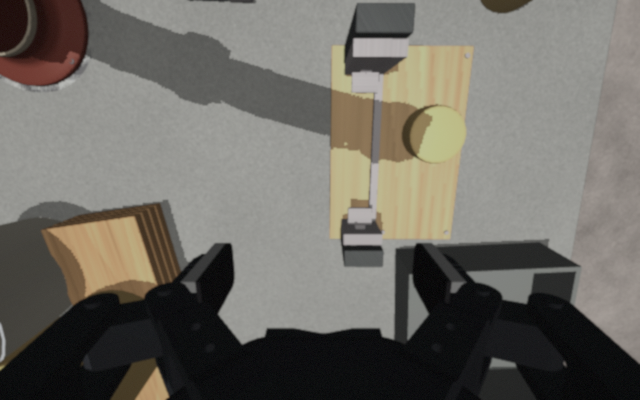

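The wrist view shows the base board (330–473, 45–240), the tall plate top at about (383,47), and the ledges at about (366,82) and (361,215). I'll take one enlarged crop to read the edges, then fit the rack pose and height.

Run:
```python
import cv2
im=cv2.imread("pics/w1.png");
a=cv2.resize(im[30:105,320:480],None,fx=5,fy=4,interpolation=cv2.INTER_CUBIC);b=cv2.resize(im[198:273,320:480],None,fx=5,fy=4,interpolation=cv2.INTER_CUBIC)
import numpy as np
c=np.vstack([a,b]);c=np.clip(c*1.3,0,255).astype('uint8')
for k in range(0,160,10):
    cv2.putText(c,str(320+k),(k*5,10),0,.35,(0,0,255));cv2.line(c,(k*5,12),(k*5,600),(0,0,255) if k%20==0 else (0,80,0),1)
cv2.imwrite("pics/c1.png",c)
```

```text
(no output)
```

View pics/c1.png

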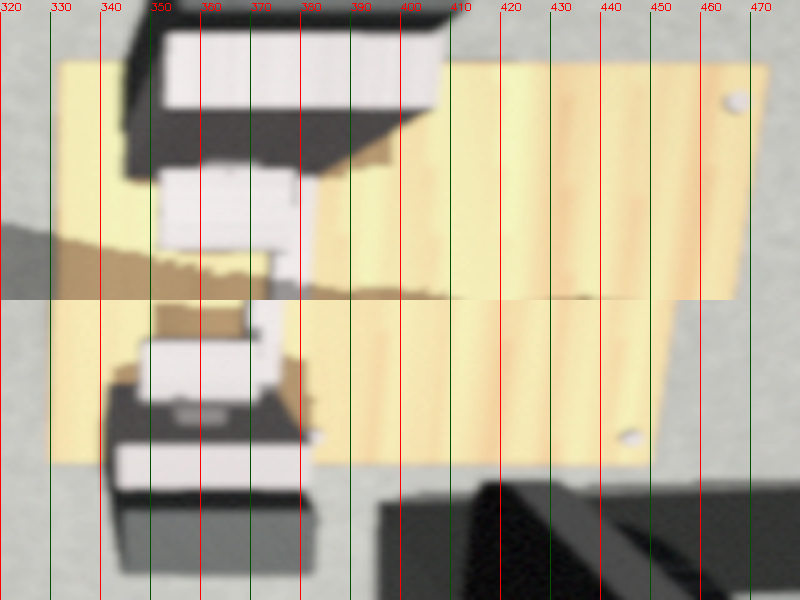

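```bash
cat > fit.py <<'E'
from h import *
from scipy.optimize import least_squares
m=camera_model("wrist");K=np.array(m["mtx"]);T=np.array(m["cam_to_world"])
P=[(-30,120,110,353,57),(30,120,110,406.5,57),(-20,92,-11,351.7,92.2),(-20,-92,-11,347.6,208.2),(20,-92,-11,372,208.2),(-20,-120,-11,347.6,223.2),(-30,-120,35,343,233.8),(30,-120,35,382,233.8)]
B=[(-50,168,12,331.5,45.7),(180,168,12,473.5,45.7),(-50,-168,12,329.5,238.8),(180,-168,12,450,238.8)]
def res(p,full=0):
    x,y,a,H=p[:4];c,s=np.cos(a),np.sin(a);r=[]
    Rc=R.from_rotvec(p[4:7]).as_matrix()
    for k,L in ((1,P),(0,B)):
        for X,Y,Z,u,v in L:
            w=np.array([x+(c*X-s*Y)/1e3,y+(s*X+c*Y)/1e3,Z/1e3+k*H])
            q=K@Rc@(T[:3,:3].T@(w-T[:3,3]));r+=[q[0]/q[2]-u,q[1]/q[2]-v]
    return np.r_[r,np.array(p[4:7])/.004,(p[7]-0)*0]
for z in (0,1):
    f=least_squares(lambda p:res(np.r_[p[:4],p[4:7]*z,0]),[.53,-.24,-.05,.08,0,0,0])
    print(f.x[:2],np.degrees(f.x[2]),f.x[3],f.x[4:],"\n",f.fun[:-4].reshape(-1,2).round(1).tolist())
E
python3 fit.py
```

```text
[ 0.5319 -0.2331] -3.237143043645507 0.06873639130282504 [0. 0. 0.] 
 [[-0.5, -0.2], [-0.0, 0.0], [-0.6, 0.2], [0.4, -0.2], [-0.3, -0.1], [-0.1, 0.5], [0.4, -0.1], [-0.1, 0.1], [-0.2, -1.0], [1.0, -0.3], [-0.3, 0.5], [0.6, 1.2]]
[ 0.5331 -0.2335] -3.216913205020286 0.0687834099574761 [ 0.0006 -0.0024 -0.0006] 
 [[-0.3, -0.1], [0.2, 0.1], [-0.6, 0.3], [0.4, -0.2], [-0.3, -0.1], [-0.1, 0.5], [0.5, -0.1], [-0.1, 0.1], [-0.3, -1.0], [0.7, -0.3], [-0.3, 0.5], [0.4, 1.0]]
```

jog_arm --plan '[[[0, 0, -0.0234], [31.4, 10.6, 16.6], 85], [[0, 0, -0.0234], [31.4, 10.6, 16.6], 85], [[0, 0, -0.0234], [31.4, 10.6, 16.6], 85], [[0, 0, -0.0234], [31.4, 10.6, 16.6], 85], [[0, 0, -0.0234], [31.4, 10.6, 16.6], 85], [[0, 0, -0.0234], [31.4, 10.6, 16.6], 85], [[0, 0, -0.0234], [31.4, 10.6, 16.6], 85], [[0, 0, -0.0234], [31.4, 10.6, 16.6], 85], [[0, 0, -0.0234], [31.4, 10.6, 16.6], 85], [[0, 0, -0.0234], [31.4, 10.6, 16.6], 85], [[0, 0, -0.0234], [31.4, 10.6, 16.6], 85], [[0, 0, -0.0234], [31.4, 10.6, 16.6], 85], [[0, 0, -0.0234], [31.4, 10.6, 16.6], 85], [[0, 0, -0.0234], [31.4, 10.6, 16.6], 85], [[0, 0, -0.0234], [31.4, 10.6, 16.6], 85], [[0, 0, 0], [0, 0, 0], 85], [[0, 0, 0], [0, 0, 0], 85], [[0, 0, 0], [0, 0, 0], 85]]'

```text
t: 4.53
tcp_pos: [0.5736, 0.2421, 0.1498]
ee_rot: [[-0.296, 0.955, -0.0], [0.955, 0.296, -0.001], [-0.001, -0.001, -1.0]]
ft_force: [0.1, -0.3, 0.1]
opening: 0.0849
finger_force: 0.0
```

Run:
```python
from h import *
s=observe();print(s["tcp_pos"],s["t"])
im=save("wrist","w2.png")
for n in ["bar","sprung_tip","fixed_tip"]:
    for q in mark_of("wrist",n)[:1]: print(n,q["score"],np.array(q["at"])*[640,400],onz(ray("wrist",q["at"]),.031))
```

```text
[0.5736 0.2421 0.1498] 4.5333
bar 0.95 [325.312 199.2  ] [0.5788 0.2367 0.031 ]
sprung_tip 0.95 [332.288  20.6  ] [0.5412 0.3766 0.031 ]
fixed_tip 0.76 [323.584 316.88 ] [0.6136 0.1184 0.031 ]
```

View pics/w2.png

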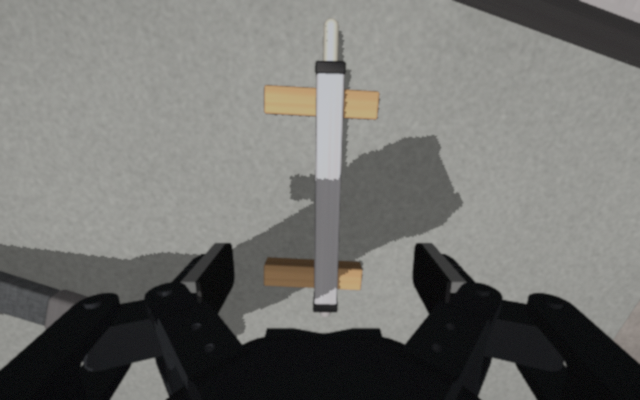

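The bar runs straight up the image: pin tip at (332,20), far collar's outer edge at row 62, near collar end at row 310, columns 315–344.

```bash
cat > bar.py <<'E'
import sys
from h import *
im=cv2.imread(sys.argv[1]).astype(int)
for c in (326,): print("col",c,[ (r,im[r,c].sum()//3) for r in list(range(56,76))+list(range(298,316))])
for r in (90,150,220,290): print("row",r,[(c,im[r,c].sum()//3) for c in range(308,352,1)] if r in(150,220) else "")
E
python3 bar.py pics/w2.png
python3 - <<'E'
from h import *
A=np.array
f=lambda u,v,z:onz(ray("wrist",(u/640,v/400)),z)
a=f(330,62,.043);b=f(325.3,310.5,.043);print(a,b,np.linalg.norm(a-b),(a+b)/2,np.degrees(np.arctan2(*(a-b)[1::-1])))
E
```

```text
col 326 [(56, np.int64(186)), (57, np.int64(186)), (58, np.int64(186)), (59, np.int64(181)), (60, np.int64(155)), (61, np.int64(91)), (62, np.int64(50)), (63, np.int64(56)), (64, np.int64(59)), (65, np.int64(62)), (66, np.int64(61)), (67, np.int64(62)), (68, np.int64(64)), (69, np.int64(66)), (70, np.int64(67)), (71, np.int64(64)), (72, np.int64(76)), (73, np.int64(127)), (74, np.int64(172)), (75, np.int64(189)), (298, np.int64(186)), (299, np.int64(185)), (300, np.int64(185)), (301, np.int64(185)), (302, np.int64(182)), (303, np.int64(161)), (304, np.int64(113)), (305, np.int64(59)), (306, np.int64(41)), (307, np.int64(38)), (308, np.int64(37)), (309, np.int64(33)), (310, np.int64(36)), (311, np.int64(68)), (312, np.int64(125)), (313, np.int64(161)), (314, np.int64(167)), (315, np.int64(164))]
row 90 
row 150 [(308, np.int64(154)), (309, np.int64(154)), (310, np.int64(156)), (311, np.int64(157)), (312, np.int64(158)), (313, np.int64(157)), (314, np.int64(153)), (315, np.int64(147)), (316, np.int64(159)), (317, np.int64(181)), (318, np.int64(192)), (319, np.int64(194)), (320, np.int6
[... 1060 characters left out ...]
), (325, np.int64(119)), (326, np.int64(119)), (327, np.int64(120)), (328, np.int64(119)), (329, np.int64(118)), (330, np.int64(119)), (331, np.int64(119)), (332, np.int64(119)), (333, np.int64(119)), (334, np.int64(119)), (335, np.int64(120)), (336, np.int64(119)), (337, np.int64(119)), (338, np.int64(112)), (339, np.int64(102)), (340, np.int64(97)), (341, np.int64(95)), (342, np.int64(95)), (343, np.int64(95)), (344, np.int64(95)), (345, np.int64(95)), (346, np.int64(94)), (347, np.int64(94)), (348, np.int64(92)), (349, np.int64(94)), (350, np.int64(94)), (351, np.int64(94))]
row 290 
[0.5486 0.3459 0.043 ] [0.6104 0.1342 0.043 ] 0.22053489913202282 [0.5795 0.24   0.043 ] 106.2679150085204
```

Run:
```python
from h import *
plan([.5797,.2395,.0135],106.3,10)
```

```text
n 10 turn [0.0001 0.0001 0.0014] mm [-0.3306  0.4729 13.7519] mid [0.5769 0.2404 0.0823] | total [ -3.2699   4.6349 137.5235] [0.0012 0.0011 0.0139]
```

jog_arm --plan '[[[0, 0, 0.0014], [-0.6, 0.8, 22], 85], [[0, 0, 0.0014], [-0.6, 0.8, 22], 85], [[0, 0, 0.0014], [-0.6, 0.8, 22], 85], [[0, 0, 0.0014], [-0.6, 0.8, 22], 85], [[0, 0, 0.0014], [-0.6, 0.8, 22], 85], [[0, 0, 0.0014], [-0.3, 0.6, 15], 85], [[0, 0, 0.0014], [0, 0, 12], 85], [[0, 0, 0.0014], [0, 0, 0.5], 85], [[0, 0, 0.0014], [0, 0, 0], 85], [[0, 0, 0.0014], [0, 0, 0], 85], [[0, 0, 0], [0, 0, 0], 10], [[0, 0, 0], [0, 0, 0], 10], [[0, 0, 0], [0, 0, 0], 10], [[0, 0, 0], [0, 0, 0], 10], [[0, 0, 0], [0, 0, 0], 10], [[0, 0, 0], [0, 0, 0], 10], [[0, 0, 0], [0, 0, 0], 10], [[0, 0, 0], [0, 0, 0], 10], [[0, 0, 0], [0, 0, 0], 10], [[0, 0, 0], [0, 0, 0], 10]]' --force 100

```text
t: 6.4
tcp_pos: [0.5788, 0.2418, 0.0134]
ee_rot: [[-0.284, 0.959, 0.001], [0.959, 0.284, 0.0], [0.0, 0.001, -1.0]]
ft_force: [-1.3, -0.7, 5.9]
opening: 0.0207
finger_force: 98.8
```

jog_arm --plan '[[[0, 0, 0], [0, 0, -10], 10], [[0, 0, 0], [0, 0, -20], 10], [[0, 0, 0], [0, 0, -35], 10], [[0, 0, 0], [0, 0, -40], 10], [[0, 0, 0], [0, 0, -40], 10], [[0, 0, 0], [0, 0, -40], 10], [[0, 0, 0], [0, 0, -40], 10], [[0, 0, 0], [0, 0, -25], 10], [[0, 0, 0], [0, 0, -10], 10], [[0, 0, 0], [0, 0, 0], 10], [[0, 0, 0], [0, 0, 0], 10]]'

```text
t: 7.32
tcp_pos: [0.5776, 0.2407, 0.271]
ee_rot: [[-0.284, 0.959, -0.003], [0.959, 0.284, -0.002], [-0.001, -0.003, -1.0]]
ft_force: [0.5, -0.3, -2.8]
opening: 0.0203
finger_force: 98.0
```

```bash
python3 - <<'E'
from h import *
s=observe();print(s["tcp_pos"],s["ee_rot"],s["ft_force"],s["torque"],s["opening"])
im=save("wrist","w3.png")
for n in ["bar","sprung_tip","fixed_tip"]:
    for q in mark_of("wrist",n)[:1]: print(n,q["score"],np.array(q["at"])*[640,400])
plan([.4715,-.2499,.29],86.8,17)
E
python3 bar.py pics/w3.png | head -1
```

```text
[0.5776 0.2407 0.271 ] [[-0.2838  0.9589 -0.0029]
 [ 0.9589  0.2838 -0.002 ]
 [-0.0011 -0.0033 -1.    ]] [ 0.4812 -0.2582 -2.7997] [-0.0268  0.0178 -0.0105] 0.020328331390787466
bar 0.69 [322.112 271.4  ]
sprung_tip 0.37 [150.976 262.32 ]
n 17 turn [-0.0003  0.0001  0.0202] mm [-27.9849  -9.8663  -1.1297] mid [ 0.5456 -0.0091  0.2802] | total [-440.3678 -241.008   -18.3112] [-0.005   0.0018  0.3437]
col 326 [(56, np.int64(191)), (57, np.int64(190)), (58, np.int64(191)), (59, np.int64(191)), (60, np.int64(191)), (61, np.int64(191)), (62, np.int64(191)), (63, np.int64(191)), (64, np.int64(191)), (65, np.int64(191)), (66, np.int64(191)), (67, np.int64(191)), (68, np.int64(191)), (69, np.int64(191)), (70, np.int64(191)), (71, np.int64(191)), (72, np.int64(191)), (73, np.int64(191)), (74, np.int64(191)), (75, np.int64(191)), (298, np.int64(120)), (299, np.int64(121)), (300, np.int64(121)), (301, np.int64(121)), (302, np.int64(120)), (303, np.int64(121)), (304, np.int64(121)), (305, np.int64(120)), (306, np.int64(121)), (307, np.int64(120)), (308, np.int64(121)), (309, np.int64(120)), (310, np.int64(120)), (311, np.int64(120)), (312, np.int64(120)), (313, np.int64(120)), (314, np.int64(121)), (315, np.int64(121))]
```

View pics/w3.png

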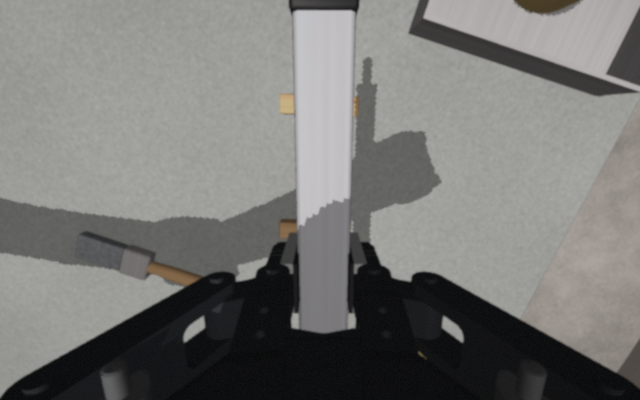

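jog_arm --plan '[[[0, 0, 0.0202], [-20, -7, -1.1], 10], [[0, 0, 0.0202], [-28, -9.9, -1.1], 10], [[0, 0, 0.0202], [-28, -9.9, -1.1], 10], [[0, 0, 0.0202], [-28, -9.9, -1.1], 10], [[0, 0, 0.0202], [-28, -9.9, -1.1], 10], [[0, 0, 0.0202], [-28, -9.9, -1.1], 10], [[0, 0, 0.0202], [-28, -9.9, -1.1], 10], [[0, 0, 0.0202], [-28, -9.9, -1.1], 10], [[0, 0, 0.0202], [-28, -9.9, -1.1], 10], [[0, 0, 0.0202], [-28, -9.9, -1.1], 10], [[0, 0, 0.0202], [-28, -9.9, -1.1], 10], [[0, 0, 0.0202], [-28, -9.9, -1.1], 10], [[0, 0, 0.0202], [-28, -9.9, -1.1], 10], [[0, 0, 0.0202], [-28, -9.9, -1.1], 10], [[0, 0, 0.0202], [-28, -9.9, -1.1], 10], [[0, 0, 0.0202], [-28, -9.9, -1.1], 10], [[0, 0, 0.0202], [-28, -9.9, -1.1], 10], [[0, 0, 0], [-8, -3, 0], 10], [[0, 0, 0], [0, 0, 0], 10], [[0, 0, 0], [0, 0, 0], 10]]'

```text
t: 9.18
tcp_pos: [0.4688, -0.248, 0.2906]
ee_rot: [[0.056, 0.998, -0.001], [0.998, -0.056, 0.002], [0.002, -0.001, -1.0]]
ft_force: [0.2, 0.3, -2.3]
opening: 0.0203
finger_force: 98.0
```

Run:
```python
from h import *
s=observe();print(s["tcp_pos"],s["ee_rot"],s["ft_force"],s["t"])
im=save("wrist","w4.png");im=im[:,:,::-1]
# bar in hand: inner edge of far collar, tool coords
m=camera_model("wrist");T=np.array(m["cam_to_world"])
col=im[0:30,326].sum(1)//3;print(col)
o,d=ray("wrist",(325/640,10/400));o=s["ee_rot"].T@(o-s["tcp_pos"]);d=s["ee_rot"].T@d
print("collar tool",o+d*((-.0187-.0115-o[2])/d[2]))
c=np.clip(cv2.resize(im[0:300,310:510],None,fx=4,fy=2,interpolation=cv2.INTER_CUBIC)*1.2,0,255).astype('uint8')
for k in range(0,200,20): cv2.putText(c,str(310+k),(k*4,590),0,.4,(0,0,255));cv2.line(c,(k*4,0),(k*4,580),(0,0,255),1)
for k in range(0,300,20): cv2.putText(c,str(k),(770,k*2+10),0,.4,(255,0,0))
cv2.imwrite("pics/c4.png",c)
```

```text
[ 0.4688 -0.248   0.2906] [[ 0.0559  0.9984 -0.0011]
 [ 0.9984 -0.0558  0.0022]
 [ 0.0022 -0.0012 -1.    ]] [ 0.1633  0.2995 -2.3081] 9.1833
[ 60  61  62  63  62  59  53  47  43  89 151 186 194 194 194 194 194 194
 194 194 194 194 193 194 194 194 193 194 194 194]
collar tool [ 0.1021  0.0017 -0.0302]
```

View pics/c4.png

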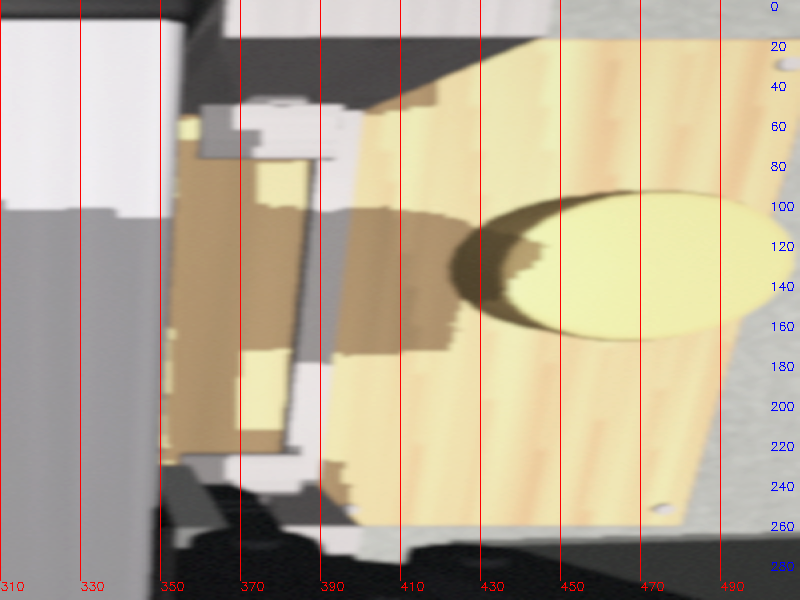

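The crop shows the bar held at left, its right edge at about column 352. The tall plate's top inner edge is at row 18 (columns 366–447). The tall ledge edge is at row 79 and the recess notch spans columns 371–387. The short ledge edge is at row 227.

```bash
python3 - <<'E'
src=open('fit.py').read()
import re
src=re.sub(r"P=\[.*\]\n","P=[(-30,120,110,366.2,18.3),(30,120,110,447.5,18.3),(-20,92,-11,359,79),(-20,120,-11,360.2,52.5),(20,120,-11,396.3,52.5),(-20,-92,-11,355,227),(-9,120,-8,370.7,51.5),(9,120,-8,387,51.5)]\n",src)
src=re.sub(r"B=\[.*\]\n","B=[(180,-168,12,480.2,262)]\n",src)
open('fit4.py','w').write(src)
E
python3 fit4.py
python3 - <<'E'
from h import *
s=observe();im=cv2.imread("pics/w4.png").astype(float).sum(2)/3
im=cv2.GaussianBlur(im,(0,0),1)
C=[]
for r in range(20,220,10):
    g=np.diff(im[r,280:375]);
    # left edge strongest grad 280..310 , right 340..370
    l=280+np.argmax(abs(g[:30]))+.5;rr=280+58+np.argmax(abs(g[58:]))+.5
    o,d=ray("wrist",((l+rr)/2/640,r/400));o=s["ee_rot"].T@(o-s["tcp_pos"]);d=s["ee_rot"].T@d
    p=o+d*((-.0187-.011-o[2])/d[2]);C.append([r,l,rr,p[0]*1e3,p[1]*1e3])
print(np.array(C)[::2])
E
```

```text
[ 0.5335 -0.2313] -3.1085336831475052 0.07153043040138132 [0. 0. 0.] 
 [[0.4, -0.4], [-0.9, -0.4], [0.8, -0.4], [0.4, -0.1], [-0.6, -0.1], [0.3, 0.5], [-0.0, 0.3], [-0.4, 0.3], [0.3, 1.1]]
[ 0.5337 -0.2323] -3.06280790461871 0.0720197270724374 [ 0.0025 -0.001  -0.0003] 
 [[0.5, -0.2], [-0.6, -0.2], [0.8, -0.4], [0.3, -0.2], [-0.6, -0.2], [0.3, 0.5], [-0.1, 0.2], [-0.4, 0.2], [0.0, 0.7]]
[[ 20.     293.5    354.5     97.9243   1.0564]
 [ 40.     294.5    354.5     91.821    1.2327]
 [ 60.     294.5    367.5     85.5239   3.4967]
 [ 80.     294.5    352.5     79.0242   0.8972]
 [100.     294.5    351.5     72.3112   0.7212]
 [120.     296.5    350.5     65.3745   0.9037]
 [140.     293.5    349.5     58.2027   0.166 ]
 [160.     294.5    349.5     50.7838   0.3452]
 [180.     295.5    369.5     43.1056   4.3659]
 [200.     295.5    368.5     35.1525   4.2361]]
```

Run:
```python
from h import *
plan([.5312,-.2642,.2906],87.6,1)
plan([.5312,-.2642,.1313],87.6,1)
```

```text
n 1 turn [-0.0005 -0.0024 -0.0114] mm [-14.1471  62.6234   0.2436] mid [ 0.5003 -0.2556  0.2907] | total [-14.1471  62.6234   0.2436] [-0.0005 -0.0024 -0.0114]
n 1 turn [-0.0005 -0.0024 -0.0114] mm [-14.5296  62.7043 159.5432] mid [ 0.5003 -0.2555  0.2111] | total [-14.5296  62.7043 159.5432] [-0.0005 -0.0024 -0.0114]
```

jog_arm --plan '[[[0, -0.0024, -0.0114], [-5, 20, 0], 10], [[0, 0, 0], [-5, 22, 0], 10], [[0, 0, 0], [-4.5, 20, 0], 10], [[0, 0, 0], [0, 0.5, 15], 10], [[0, 0, 0], [0, 0, 25], 10], [[0, 0, 0], [0, 0, 25], 10], [[0, 0, 0], [0, 0, 25], 10], [[0, 0, 0], [0, 0, 25], 10], [[0, 0, 0], [0, 0, 20], 10], [[0, 0, 0], [0, 0, 15], 10], [[0, 0, 0], [0, 0, 10], 10], [[0, 0, 0], [0, 0, 0], 10], [[0, 0, 0], [0, 0, 0], 10], [[0, 0, 0], [0, 0, 0], 10]]'

```text
t: 10.4
tcp_pos: [0.532, -0.266, 0.1327]
ee_rot: [[0.043, 0.999, 0.002], [0.999, -0.043, -0.003], [-0.003, 0.003, -1.0]]
ft_force: [0.3, -0.8, -2.0]
opening: 0.0206
finger_force: 98.5
```

Run:
```python
from h import *
s=observe();print(s["tcp_pos"],s["ee_rot"],s["ft_force"],s["t"])
for c in ["scene","side"]: save(c,c+"1.png")
a=cv2.imread("pics/scene1.png")[130:260,110:310];b=cv2.imread("pics/side1.png")[100:230,300:460]
a=cv2.resize(a,(400,260),interpolation=cv2.INTER_CUBIC);b=cv2.resize(b,(400,325),interpolation=cv2.INTER_CUBIC)
c=np.zeros((325,800,3),np.uint8);c[:260,:400]=a;c[:,400:]=b;cv2.imwrite("pics/c5.png",np.clip(c*1.3,0,255).astype('uint8'))
```

```text
[ 0.532  -0.266   0.1327] [[ 0.0432  0.9991  0.0024]
 [ 0.9991 -0.0432 -0.0027]
 [-0.0026  0.0025 -1.    ]] [ 0.2574 -0.7658 -1.9787] 10.4
```

View pics/c5.png

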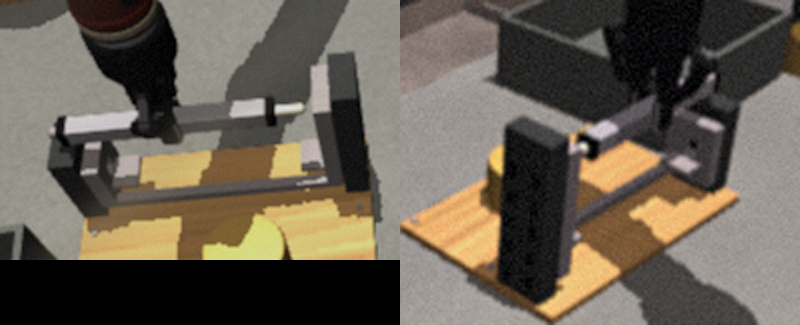

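The bar is level above the rack, with the pin just short of the tall plate (crop px (300,107)) and the fixed end over the short upright. Now I'll feel for contact.

jog_arm --plan '[[[0, 0, 0], [4, 0, 0], 10], [[0, 0, 0], [3, 0, 0], 10], [[0, 0, 0], [0, 0, 0], 10], [[0, 0, 0], [0, 0, 0], 10]]' --force 110

```text
t: 10.83
tcp_pos: [0.5311, -0.2591, 0.1319]
ee_rot: [[0.044, 0.999, 0.0], [0.999, -0.044, -0.002], [-0.002, 0.0, -1.0]]
ft_force: [-0.2, -0.6, -2.4]
opening: 0.0203
finger_force: 108.3
```

jog_arm --plan '[[[0, 0, 0], [1.5, 0, 0], 10], [[0, 0, 0], [0, 0, 0], 10], [[0, 0, 0], [0, 0, 0], 10]]'

```text
t: 11.08
tcp_pos: [0.531, -0.2581, 0.1315]
ee_rot: [[0.044, 0.999, -0.0], [0.999, -0.044, -0.002], [-0.002, -0.0, -1.0]]
ft_force: [0.2, -0.2, -2.9]
opening: 0.0202
finger_force: 108.3
```

jog_arm --plan '[[[0, 0, 0], [1.5, 0, 0], 10], [[0, 0, 0], [0, 0, 0], 10], [[0, 0, 0], [0, 0, 0], 10]]'

```text
t: 11.33
tcp_pos: [0.5311, -0.2565, 0.1315]
ee_rot: [[0.044, 0.999, -0.0], [0.999, -0.044, -0.002], [-0.002, -0.0, -1.0]]
ft_force: [0.7, -0.7, -2.1]
opening: 0.0201
finger_force: 108.3
```

jog_arm --plan '[[[0, 0, 0], [1.5, 0, 0], 10], [[0, 0, 0], [0, 0, 0], 10], [[0, 0, 0], [0, 0, 0], 10]]'

```text
t: 11.58
tcp_pos: [0.5311, -0.2554, 0.1315]
ee_rot: [[0.045, 0.999, -0.0], [0.999, -0.045, -0.003], [-0.003, 0.0, -1.0]]
ft_force: [0.0, -2.3, -2.7]
opening: 0.0203
finger_force: 108.3
```

jog_arm --plan '[[[0, 0, 0], [3, 0.2, 0], 10], [[0, 0, 0], [3, 0.2, 0], 10], [[0, 0, 0], [3, 0.2, 0], 10], [[0, 0, 0], [3, 0.2, 0], 10], [[0, 0, 0], [3, 0.2, 0], 10], [[0, 0, 0], [3, 0, 0], 10], [[0, 0, 0], [3, 0, 0], 10], [[0, 0, 0], [3, 0, 0], 10], [[0, 0, 0], [2, 0, 0], 10], [[0, 0, 0], [2, 0, 0], 10], [[0, 0, 0], [0, 0, 0], 10], [[0, 0, 0], [0, 0, 0], 10], [[0, 0, 0], [0, 0, 0], 10], [[0, 0, 0], [0, 0, 0], 10]]'

```text
t: 12.75
tcp_pos: [0.5323, -0.2315, 0.1317]
ee_rot: [[0.047, 0.999, -0.001], [0.999, -0.047, -0.008], [-0.008, -0.001, -1.0]]
ft_force: [-1.9, -8.1, -1.0]
opening: 0.0206
finger_force: 108.7
```

Run:
```python
from h import *
s=observe();print(s["tcp_pos"],s["ft_force"],s["torque"],s["t"])
for c in ["scene","side"]: save(c,c+"2.png")
r={}
for n in ["sprung_tip","fixed_tip","tall_face","short_face","bar"]:
    L=[]
    for c in ["scene","side"]:
        q=mark_of(c,n)
        if q: L.append(ray(c,q[0]["at"]))
    if len(L)==2: print(n,*tri(L))
a=cv2.imread("pics/scene2.png")[130:260,110:310];b=cv2.imread("pics/side2.png")[100:230,300:460]
a=cv2.resize(a,(800,520),interpolation=cv2.INTER_CUBIC)
cv2.imwrite("pics/c6.png",np.clip(a*1.3,0,255).astype('uint8'))
```

```text
[ 0.5323 -0.2315  0.1317] [-1.9471 -8.1328 -0.997 ] [-1.6999  0.3675  0.1709] 12.75
fixed_tip [ 0.5217 -0.3597  0.1447] [np.float64(8.757812076035814e-06), np.float64(8.757812076064413e-06)]
tall_face [ 0.5329 -0.1193  0.082 ] [np.float64(0.0006691874178434692), np.float64(0.0006691874178434146)]
short_face [ 0.5259 -0.3594  0.0768] [np.float64(0.0034135803565051304), np.float64(0.0034135803565051234)]
bar [ 0.5252 -0.2325  0.1423] [np.float64(0.0022173205509430894), np.float64(0.0022173205509430152)]
```

View pics/c6.png

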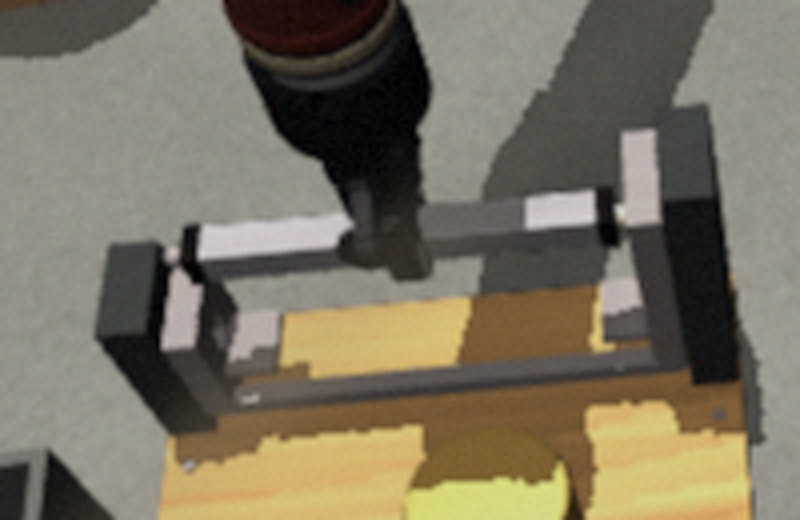

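The bar is compressed about 24 mm. The sprung pin is against the tall plate (crop (622,212)) and the fixed pin is still over the short plate (172,255). It needs about 6 mm more.

jog_arm --plan '[[[0, 0.004, 0], [3, 0.3, 0], 10], [[0, 0.003, 0], [3, 0.3, 0], 10], [[0, 0, 0], [1.2, 0, 0], 10], [[0, 0, 0], [0, 0, 0], 10], [[0, 0, 0], [0, 0, 0], 10], [[0, 0, 0], [0, 0, 0], 10]]'

```text
t: 13.85
tcp_pos: [0.5326, -0.2255, 0.1314]
ee_rot: [[0.047, 0.999, -0.002], [0.999, -0.047, -0.003], [-0.003, -0.002, -1.0]]
ft_force: [-2.3, -10.0, -2.8]
opening: 0.0205
finger_force: 108.8
```

Run:
```python
from h import *
s=observe();im=grab_frame("wrist");print(im[0:30,322].astype(int).sum(1)//3)
for n in ["sprung_tip","tall_face","fixed_tip","short_face"]:
  for c in ["wrist","scene"]:
    im=grab_frame(c) if n=="sprung_tip" else 0
    for q in mark_of(c,n)[:1]: print(c,n,round(q["score"],2),np.array(q["at"])*[640,400],onz(ray(c,q["at"]),.150 if "tip" in n else .0825))
```

```text
[ 61  60  64  64  65  61  56  48  42  82 148 186 193 194 193 194 194 194
 194 194 195 193 194 194 194 195 194 194 194 194]
scene tall_face 0.9 [266.88 197.52] [ 0.5293 -0.1211  0.0825]
scene fixed_tip 0.71 [151.872 192.4  ] [ 0.5224 -0.354   0.15  ]
scene short_face 0.71 [163.392 212.08 ] [ 0.5299 -0.3522  0.0825]
```

jog_arm --plan '[[[0, 0, 0], [0, 0, 4], 10], [[0, 0, 0], [0, 0, 6], 10], [[0, 0, 0], [0, 0, 6], 10], [[0, 0, 0], [0, 0, 6], 10], [[0, 0, 0], [0, 0, 6], 10], [[0, 0, 0], [0, 0, 2], 10], [[0, 0, 0], [0, 0, 0], 10], [[0, 0, 0], [0, 0, 0], 10], [[0, 0, 0], [0, 0, 0], 10]]'

```text
t: 15.15
tcp_pos: [0.535, -0.2255, 0.1023]
ee_rot: [[0.049, 0.999, 0.003], [0.999, -0.049, -0.003], [-0.003, 0.003, -1.0]]
ft_force: [0.2, -11.2, -0.8]
opening: 0.0205
finger_force: 109.0
```

Run:
```python
from h import *
s=observe();print(s["tcp_pos"],s["ft_force"],s["torque"],s["ee_rot"])
save("scene","s3.png");save("side","d3.png")
a=cv2.imread("pics/scene3.png" if 0 else "pics/s3.png")[170:240,130:190]
a=cv2.resize(a,(480,560),interpolation=cv2.INTER_CUBIC)
cv2.imwrite("pics/c7.png",np.clip(a*1.3,0,255).astype('uint8'))
```

```text
[ 0.535  -0.2255  0.1023] [  0.1772 -11.2492  -0.7959] [-2.1511 -0.0614 -0.1114] [[ 0.0491  0.9988  0.0033]
 [ 0.9988 -0.0491 -0.0028]
 [-0.0027  0.0034 -1.    ]]
```

View pics/c7.png

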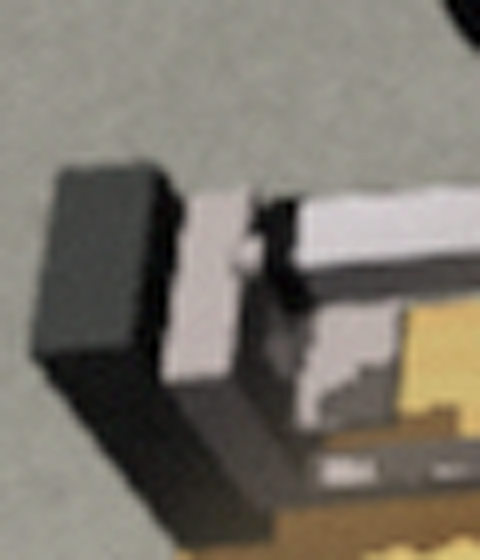

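jog_arm --plan '[[[0, 0, 0], [0, -0.7, 2], 10], [[0, 0, 0], [0, -0.7, 2], 10], [[0, 0, 0], [0, 0, 2], 10], [[0, 0, 0], [0, 0, 2], 10], [[0, 0, 0], [0, 0, 2], 10], [[0, 0, 0], [0, 0, 2], 10], [[0, 0, 0], [0, 0, 2], 10], [[0, 0, 0], [0, 0, 0], 10], [[0, 0, 0], [0, 0, 0], 10], [[0, 0, 0], [0, 0, 0], 10]]'

```text
t: 16.08
tcp_pos: [0.5338, -0.2254, 0.0884]
ee_rot: [[0.049, 0.999, 0.004], [0.999, -0.049, -0.003], [-0.003, 0.004, -1.0]]
ft_force: [0.3, -10.0, -1.2]
opening: 0.02
finger_force: 109.0
```

jog_arm --plan '[[[0, 0, 0], [0, 0, 2], 10], [[0, 0, 0], [0, 0, 3], 10], [[0, 0, 0], [0, 0, 3], 10], [[0, 0, 0], [0, 0, 3], 10], [[0, 0, 0], [0, 0, 3], 10], [[0, 0, 0], [0, 0, 3], 10], [[0, 0, 0], [0, 0, 3], 10], [[0, 0, 0], [0, 0, 2], 10], [[0, 0, 0], [0, 0, 0], 10], [[0, 0, 0], [0, 0, 0], 10], [[0, 0, 0], [0, 0, 0], 10]]'

```text
t: 17.0
tcp_pos: [0.5335, -0.2247, 0.0656]
ee_rot: [[0.049, 0.999, 0.003], [0.999, -0.049, -0.002], [-0.002, 0.003, -1.0]]
ft_force: [1.3, -9.0, -7.6]
opening: 0.0204
finger_force: 108.1
```

jog_arm --plan '[[[0, 0, 0], [0, 0, 1], 10], [[0, 0, 0], [0, 0, 1], 10], [[0, 0, 0], [0, 0, 1], 10], [[0, 0, 0], [0, 0, 1], 10], [[0, 0, 0], [0, 0, 1], 10], [[0, 0, 0], [0, 0, 1], 10], [[0, 0, 0], [0, 0, 1], 10], [[0, 0, 0], [0, 0, 1], 10], [[0, 0, 0], [0, 0, 0], 10], [[0, 0, 0], [0, 0, 0], 10], [[0, 0, 0], [0, 0, 0], 10]]'

```text
t: 17.92
tcp_pos: [0.5334, -0.2236, 0.0583]
ee_rot: [[0.048, 0.999, 0.002], [0.999, -0.048, -0.001], [-0.0, 0.002, -1.0]]
ft_force: [-0.4, -7.8, 0.8]
opening: 0.02
finger_force: 109.0
```

jog_arm --plan '[[[0, 0, 0], [-1, 0, 1], 10], [[0, 0, 0], [-1, 0, 1], 10], [[0, 0, 0], [0, 0, 1], 10], [[0, 0, 0], [0, 0, 1], 10], [[0, 0, 0], [0, 0, 0], 10], [[0, 0, 0], [0, 0, 0], 10], [[0, 0, 0], [0, 0, 0], 10]]'

```text
t: 18.5
tcp_pos: [0.5335, -0.2251, 0.054]
ee_rot: [[0.048, 0.999, 0.002], [0.999, -0.048, 0.0], [0.0, 0.002, -1.0]]
ft_force: [-0.1, -7.6, -1.7]
opening: 0.0202
finger_force: 108.8
```

jog_arm --plan '[[[0, 0, 0], [0, 0, 1], 10], [[0, 0, 0], [0, 0, 1], 10], [[0, 0, 0], [0, 0, 0], 10], [[0, 0, 0], [0, 0, 0], 10], [[0, 0, 0], [0, 0, 0], 10]]'

```text
t: 18.92
tcp_pos: [0.5335, -0.225, 0.0537]
ee_rot: [[0.047, 0.999, 0.002], [0.999, -0.047, -0.001], [-0.001, 0.002, -1.0]]
ft_force: [-2.1, -6.9, 7.8]
opening: 0.0207
finger_force: 110.3
```

jog_arm --plan '[[[0, 0, 0], [0, 0, 1], 10], [[0, 0, 0], [0, 0, 1], 10], [[0, 0, 0], [0, 0, 0], 10], [[0, 0, 0], [0, 0, 0], 10], [[0, 0, 0], [0, 0, 0], 10]]'

```text
t: 19.33
tcp_pos: [0.5335, -0.2251, 0.0536]
ee_rot: [[0.048, 0.999, 0.003], [0.999, -0.048, -0.002], [-0.001, 0.003, -1.0]]
ft_force: [-6.6, -5.7, 20.3]
opening: 0.0205
finger_force: 112.1
```

Both ends are resting on the ledges, with the axis at about 72 mm as fitted. I'll relieve the load and ease it toward the short plate.

jog_arm --plan '[[[0, 0, 0], [0, 0, -2], 10], [[0, 0, 0], [0, 0, -1], 10], [[0, 0, 0], [-1, 0, 0], 10], [[0, 0, 0], [-1, 0, 0], 10], [[0, 0, 0], [-1, 0, 0], 10], [[0, 0, 0], [-1, 0, 0], 10], [[0, 0, 0], [-1, 0, 0], 10], [[0, 0, 0], [-1, 0, 0], 10], [[0, 0, 0], [0, 0, 0], 10], [[0, 0, 0], [0, 0, 0], 10], [[0, 0, 0], [0, 0, 0], 10]]'

```text
t: 20.25
tcp_pos: [0.5339, -0.2274, 0.0537]
ee_rot: [[0.044, 0.999, 0.003], [0.999, -0.044, 0.004], [0.004, 0.003, -1.0]]
ft_force: [-0.5, -3.0, 6.1]
opening: 0.0201
finger_force: 109.8
```

jog_arm --plan '[[[0, 0, 0], [-1, 0, 0], 10], [[0, 0, 0], [-1, 0, 0], 10], [[0, 0, 0], [-1, 0, 0], 10], [[0, 0, 0], [-1, 0, 0], 10], [[0, 0, 0], [0, 0, 0], 10], [[0, 0, 0], [0, 0, 0], 10], [[0, 0, 0], [0, 0, 0], 10]]'

```text
t: 20.83
tcp_pos: [0.5339, -0.2307, 0.0537]
ee_rot: [[0.043, 0.999, 0.003], [0.999, -0.043, 0.005], [0.005, 0.003, -1.0]]
ft_force: [-1.2, -1.1, 5.6]
opening: 0.0204
finger_force: 109.8
```

jog_arm --plan '[[[0, 0, 0], [0, 0, -1], 10], [[0, 0, 0], [-1, 0, 0], 10], [[0, 0, 0], [-1, 0, 0], 10], [[0, 0, 0], [-1, 0, 0], 10], [[0, 0, 0], [-1, 0, 0], 10], [[0, 0, 0], [0, 0, 0], 10], [[0, 0, 0], [0, 0, 0], 10], [[0, 0, 0], [0, 0, 0], 10]]'

```text
t: 21.5
tcp_pos: [0.5331, -0.2355, 0.0537]
ee_rot: [[0.044, 0.999, 0.002], [0.999, -0.044, 0.005], [0.005, 0.002, -1.0]]
ft_force: [2.0, -3.2, 2.3]
opening: 0.02
finger_force: 109.2
```

Run:
```python
from h import *
s=observe();im=grab_frame("wrist");print(s["torque"],im[0:30,322].astype(int).sum(1)//3)
```

```text
[-0.902  -0.4397 -0.1214] [ 67  68  71  72  71  69  63  56  48  90 160 199 208 208 208 208 208 208
 208 208 208 208 208 208 208 208 208 208 208 208]
```

jog_arm --plan '[[[0, 0, 0], [-1, 0, 0], 10], [[0, 0, 0], [-1, 0, 0], 10], [[0, 0, 0], [-1, 0, 0], 10], [[0, 0, 0], [-1, 0, 0], 10], [[0, 0, 0], [0, 0, 0], 10], [[0, 0, 0], [0, 0, 0], 10], [[0, 0, 0], [0, 0, 0], 10]]'

```text
t: 22.13
tcp_pos: [0.5324, -0.2389, 0.0537]
ee_rot: [[0.044, 0.999, 0.001], [0.999, -0.044, 0.005], [0.005, 0.001, -1.0]]
ft_force: [0.9, -0.4, 4.4]
opening: 0.0204
finger_force: 109.6
```

jog_arm --plan '[[[0, 0, 0], [-1, 0, 0], 10], [[0, 0, 0], [-1, 0, 0], 10], [[0, 0, 0], [0, 0, 0], 10], [[0, 0, 0], [0, 0, 0], 10], [[0, 0, 0], [0, 0, 0], 10]]'

```text
t: 22.55
tcp_pos: [0.5324, -0.2395, 0.0537]
ee_rot: [[0.043, 0.999, 0.001], [0.999, -0.043, 0.007], [0.007, 0.0, -1.0]]
ft_force: [1.4, 1.5, 5.4]
opening: 0.0206
finger_force: 109.9
```

jog_arm --plan '[[[0, 0, 0], [-1, 0, 0], 10], [[0, 0, 0], [-1, 0, 0], 10], [[0, 0, 0], [0, 0, 0], 10], [[0, 0, 0], [0, 0, 0], 10], [[0, 0, 0], [0, 0, 0], 10]]'

```text
t: 22.97
tcp_pos: [0.5323, -0.2395, 0.0537]
ee_rot: [[0.042, 0.999, 0.0], [0.999, -0.042, 0.01], [0.01, -0.0, -1.0]]
ft_force: [0.7, 4.9, 6.5]
opening: 0.0195
finger_force: 110.0
```

jog_arm --plan '[[[0, 0, 0], [-1, 0, 0], 10], [[0, 0, 0], [-1, 0, 0], 10], [[0, 0, 0], [0, 0, 0], 10], [[0, 0, 0], [0, 0, 0], 10], [[0, 0, 0], [0, 0, 0], 10]]'

```text
t: 23.38
tcp_pos: [0.5323, -0.2395, 0.0537]
ee_rot: [[0.041, 0.999, -0.0], [0.999, -0.041, 0.012], [0.012, -0.001, -1.0]]
ft_force: [0.9, 7.3, 7.3]
opening: 0.0203
finger_force: 110.2
```

The bar stopped hard 16.1 mm past the contact reference, which puts the origin at −8, so it is seated. I'll relax the push and release.

jog_arm --plan '[[[0, 0, 0], [2, 0, 0], 10], [[0, 0, 0], [2, 0, 0], 10], [[0, 0, 0], [0.5, 0, -1], 10], [[0, 0, 0], [0, 0, 0], 10], [[0, 0, 0], [0, 0, 0], 10], [[0, 0, 0], [0, 0, 0], 25], [[0, 0, 0], [0, 0, 0], 30], [[0, 0, 0], [0, 0, 0], 40], [[0, 0, 0], [0, 0, 0], 50], [[0, 0, 0], [0, 0, 0], 50], [[0, 0, 0], [0, 0, 0], 50], [[0, 0, 0], [0, 0, 0], 50], [[0, 0, 0], [0, 0, 0], 50]]'

```text
t: 24.47
tcp_pos: [0.5319, -0.2411, 0.0543]
ee_rot: [[0.044, 0.999, 0.0], [0.999, -0.044, 0.005], [0.005, -0.0, -1.0]]
ft_force: [0.1, -0.2, -0.2]
opening: 0.0499
finger_force: 0.0
```

jog_arm --plan '[[[0, 0, 0], [0, 0, -5], 50], [[0, 0, 0], [0, 0, -10], 50], [[0, 0, 0], [0, 0, -20], 50], [[0, 0, 0], [0, 0, -30], 50], [[0, 0, 0], [0, 0, -35], 50], [[0, 0, 0], [0, 0, -35], 50], [[0, 0, 0], [0, 0, -35], 50], [[0, 0, 0], [0, 0, -35], 50], [[0, 0, 0], [0, 0, -30], 50], [[0, 0, 0], [0, 0, -10], 50], [[0, 0, 0], [0, 0, 0], 50], [[0, 0, 0], [0, 0, 0], 50], [[0, 0, 0], [0, 0, 0], 50]]'

```text
t: 25.55
tcp_pos: [0.5307, -0.242, 0.2975]
ee_rot: [[0.044, 0.999, -0.003], [0.999, -0.044, 0.006], [0.006, -0.004, -1.0]]
ft_force: [-0.4, 0.1, -0.1]
opening: 0.0503
finger_force: 0.0
```

Run:
```python
from h import *
s=observe();print(s["tcp_pos"],s["ee_rot"],s["ft_force"],s["t"])
save("wrist","w9.png")
for n in ["bar","sprung_tip","fixed_tip","tall_face","short_face","bar_place"]:
    for q in mark_of("wrist",n)[:1]: print(n,round(q["score"],2),np.array(q["at"])*[640,400],onz(ray("wrist",q["at"]),.0825 if "ce" in n else .0715))
# expected pixels for a seated bar's tube/collar edges
o=np.array([.5330,-.2322]);a=np.radians(-3.15);X=np.array([np.cos(a),np.sin(a)]);Y=np.array([-np.sin(a),np.cos(a)])
for x,y,z in [(0,-18+8+112-8,.0835),(0,94,.0835),(0,104,.0835),(0,-110,.0835),(0,-120,.0835),(-11,60,.0825),(11,60,.0825),(-11,-80,.0825),(11,-80,.0825)]:
    p=o+(x*X+y*Y)/1e3;print((x,y),proj("wrist",[*p,z]))
im=cv2.imread("pics/w9.png").astype(int).sum(2)//3
for y in (60,-80):
    u,v=proj("wrist",[*(o+y*Y/1e3),.0825]);u,v=int(round(u)),int(round(v));print(y,u,v,list(zip(range(u-18,u+19),im[v,u-18:u+19].tolist())))
u,v=proj("wrist",[*(o+94*Y/1e3),.0835]);u=int(u);v=int(v);print(v,im[v-14:v+15,u])
u,v=proj("wrist",[*(o-110*Y/1e3),.0835]);u=int(u);v=int(v);print(v,im[v-12:v+15,u])
```

```text
[ 0.5307 -0.242   0.2975] [[ 0.0443  0.999  -0.0035]
 [ 0.999  -0.0443  0.0058]
 [ 0.0057 -0.0037 -1.    ]] [-0.3887  0.0887 -0.1024] 25.55
bar 0.6 [320.576 173.08 ] [ 0.5274 -0.2406  0.0715]
sprung_tip 0.67 [323.968  48.48 ] [ 0.5381 -0.0993  0.0715]
fixed_tip 0.71 [324.416 265.48 ] [ 0.5274 -0.3672  0.0715]
tall_face 0.68 [324.672  57.4  ] [ 0.5391 -0.1106  0.0825]
short_face 0.57 [323.2  257.28] [ 0.5272 -0.3503  0.0825]
bar_place 0.68 [322.624 173.92 ] [ 0.5316 -0.2405  0.0825]
(0, 94) [324.4395  84.0111]
(0, 94) [324.4395  84.0111]
(0, 104) [324.5468  74.4605]
(0, -110) [322.5564 251.6591]
(0, -120) [322.4768 258.738 ]
(-11, 60) [314.5543 115.341 ]
(11, 60) [333.6162 115.5527]
(-11, -80) [314.1574 229.4841]
(11, -80) [331.4493 229.6721]
60 324 115 [(306, 118), (307, 119), (308, 119), (309, 120), (310, 119), (311, 119), (312, 118), (313, 116), (314, 109), (315, 105), (316, 115), (317, 123), (318, 126), (319, 125), (320, 126), (321, 125), (322, 126), (323, 126), (324, 126), (325, 124), (326, 126), (327, 126), (328, 126), (329, 126), (330, 126), (331, 127), (332, 126), (333, 120), (334, 117), (335, 118), (336, 119), (337, 115), (338, 108), (339, 110), (340, 118), (341, 121), (342, 121)]
-80 323 230 [(305, 174), (306, 174), (307, 174), (308, 175), (309, 173), (310, 173), (311, 172), (312, 172), (313, 171), (314, 169), (315, 160), (316, 165), (317, 185), (318, 195), (319, 197), (320, 198), (321, 198), (322, 197), (323, 197), (324, 197), (325, 197), (326, 195), (327, 195), (328, 194), (329, 193), (330, 193), (331, 193), (332, 181), (333, 154), (334, 126), (335, 111), (336, 105), (337, 109), (338, 115), (339, 129), (340, 161), (341, 181)]
84 [197 197 197 197 191 166 101  60  60  64  66  69  70  94 152 190 198 198
 198 198 198 198 198 198 198 198 198 196 188]
251 [197 197 198 197 197 197 198 197 197 197 198 197 192 168 109  59  51  45
  42  44  53  61  61  60  60  61  62]
```

The bar's edges match the predicted seated position to within about 1–2 px. Handing in.

```bash
python3 -c "
from workcell import *
print(job_done())"
```

```text
the job is handed in; nothing more can be done
None
```

The bar is seated across the rack with both pins home in their recesses, released and handed in at about 26 s. The final wrist view matched the predicted seated position to within about 1–2 px, and the grader returned no verdict.

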